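Fetch the ink pad from behind the stamps

TASK

The ink pad lies at the back of the little white rack, behind two wooden hand stamps as the robot sees it. Stand both stamps upright on the cork mat first, leaving the pad where it is; then lay the pad flat, right side up, in the middle of the shallow black tray, and finally stand each stamp upright again in the rack on the very spot where it stood at the start. Set things down gently, do not tip any of them over, and leave the card box and the little book alone.

Things in the scene. Friction and masses are not known exactly. Their poses are not given: they have to be found in the camera images.
- stamp_square: Pale wooden hand stamp: square foot 42 x 42 mm, 22 mm high, rubber under it; round handle with a narrow neck, then a straight grip 28 mm in diameter from 50 to 83 mm above the underside; 87 mm tall, about 0.11 kg. Starts in the rack in front of the ink pad, left or right of the other stamp (centres 56 mm apart). Origin: centre of the underside; z up, x and y across the foot.
- stamp_round: Hand stamp like the other, but with a round foot 44 mm in diameter, 22 mm high; same handle (grip 28 mm in diameter from 50 to 83 mm above the underside, 87 mm tall), about 0.10 kg. It starts in the rack beside the other stamp. Origin: centre of the underside; z up along the handle.
- ink_pad: Closed flat ink pad, black base and dark metal lid with a pale panel, 55 mm (its x) by 80 mm (its y) by 22 mm high, about 0.13 kg. It lies in the rack behind the stamps, as seen from the robot, about 11 mm from their feet and 40 mm from the rear wall. Origin: centre of the underside; z up.
- rack: Fixed low rack of white-painted wood, 185 mm (its x) by 190 mm (its y): floor 8 mm thick, walls 8 mm thick rising to 38 mm above the table at the rear (+x) and both sides; open in front (-x) and above. Origin: centre of the underside. In this frame the stamps start near x = -43 mm, y = +28 and -28 mm, the ink pad near x = +17 mm, y = 0, all at z = 8 mm.
- mat: Side area: fixed cork mat, 220 mm (its x) by 150 mm (its y), 4 mm thick, to the left or right in front of the rack. Origin: centre of the underside (the top is 4 mm above it).
- tray: Fixed shallow black square tray, 160 x 160 mm outside, wall 4 mm, 14 mm high, inner floor about 4 mm above the table, on the other side from the mat. Origin: centre of the underside.
- card_box: Bystander: small plywood box 85 x 110 x 75 mm with cards standing in it up to about 115 mm, loose, left of the rack (+y), beyond the mat or tray. Leave alone. Origin: centre of the underside.
- book: Bystander: dark small bound book lying flat, 105 x 150 x 30 mm, loose, right of the rack (-y). Leave alone. Origin: centre of the underside.
Not all that is in view belongs to the job. There is more than one size of the ink_pad; the job needs the largest. What is shaped like the stamp_round but pink is not meant.

How it is judged:
On the way, in this order (a step that is already met when the one before it is completed fails the run):
1. both stamps stand released on the cork mat, the ink pad still at its place in the rack (x of stamp_square in the frame of mat between -0.1 and 0.1 m and y of stamp_square in the frame of mat between -0.065 and 0.065 m and z of each of stamp_square, stamp_round in the frame of mat below 0.009 m and angle between each of stamp_square, stamp_round's own z axis and vertical below 0.12 rad and linear speed of each of stamp_square, stamp_round below 0.03 m/s and angular speed of each of stamp_square, stamp_round below 0.3 rad/s and contact force between the fingers and stamp_square below 0.1 N and x of stamp_round in the frame of mat between -0.1 and 0.1 m and y of stamp_round in the frame of mat between -0.065 and 0.065 m and contact force between the fingers and stamp_round below 0.1 N and distance of ink_pad from where it was at the start of the episode below 0.025 m), for 0.2 s.
2. the ink pad lies released in the middle of the tray, both stamps still standing on the mat (horizontal distance between ink_pad and tray below 0.015 m and z of ink_pad in the frame of tray below 0.01 m and angle between each of ink_pad, stamp_square, stamp_round's own z axis and vertical below 0.12 rad and linear speed of each of ink_pad, stamp_square, stamp_round below 0.03 m/s and angular speed of each of ink_pad, stamp_square, stamp_round below 0.3 rad/s and contact force between the fingers and ink_pad below 0.1 N and x of stamp_square in the frame of mat between -0.1 and 0.1 m and y of stamp_square in the frame of mat between -0.065 and 0.065 m and z of each of stamp_square, stamp_round in the frame of mat below 0.009 m and contact force between the fingers and stamp_square below 0.1 N and x of stamp_round in the frame of mat between -0.1 and 0.1 m and y of stamp_round in the frame of mat between -0.065 and 0.065 m and contact force between the fingers and stamp_round below 0.1 N), for 0.2 s.
At the end, for the whole second after the job is handed in: Each stamp stands upright (within 0.12 rad) within 13 mm of where it stood at the start; the ink pad lies flat (within 0.12 rad) on the tray's floor, its centre within 15 mm of the tray's; all three released and at rest (distance of each of stamp_square, stamp_round from where it was at the start of the episode below 0.013 m and angle between each of stamp_square, stamp_round, ink_pad's own z axis and vertical below 0.12 rad and linear speed of each of stamp_square, stamp_round, ink_pad below 0.03 m/s and angular speed of each of stamp_square, stamp_round, ink_pad below 0.3 rad/s and contact force between the fingers and stamp_square below 0.1 N and contact force between the fingers and stamp_round below 0.1 N and horizontal distance between ink_pad and tray below 0.015 m and z of ink_pad in the frame of tray below 0.01 m and contact force between the fingers and ink_pad below 0.1 N); the robot touches nothing.
It fails at once if a stamp or the ink pad tipped by more than 0.9 rad (angle between any of stamp_square, stamp_round, ink_pad's own z axis and vertical above 0.9 rad).
It fails at once if the card box or the book pushed by more than 15 mm (distance of any of card_box, book from where it was at the start of the episode above 0.015 m).
It fails at once if a stamp or the ink pad dropped or banged down (over 50 N on the mat, tray or rack) (contact force between any of stamp_square, stamp_round and mat above 50 N or contact force between any of stamp_square, stamp_round and rack above 50 N or contact force between ink_pad and tray above 50 N).
It also fails if it takes over 134 s, if anything falls off the work surface, if the arm or the gripper's body presses on something with over 40 N, if the wrist force passes 120 N, or if a joint passes its speed limit or range.

ROBOT

A 7-joint arm with a two-finger parallel gripper is mounted at the origin on the work surface. World frame = base frame: x ahead of the robot, y to its left, z up, the work surface at z = 0. Lengths are in m, angles in rad, forces in N, time in s.
With the tool pointing down it reaches from about 0.425 to 0.95 m from the base axis. Payload 4.7 kg.
Tool frame: the origin (TCP) lies between the finger pads; the fingertips stand 8 mm ahead of it and the grasp point (between the pads) lies 11 mm behind it; z points along the fingers, y is the line along which they close (so a half turn about z gives the same grasp; the last joint's range is limited). The gripper opens to 87 mm and grips with 3 to 60 N. Pads are 19 mm wide; open, the fingers measure 117 mm over their backs; the gripper's body (75 mm by 190 mm) begins 51 mm behind the grasp point.
Start: joints at [1.16, 0.469, -0.049, 1.532, 0.024, 1.141, -0.082], TCP at [0.252, -0.626, 0.231] pointing down, gripper open.
Joint ranges: [-2.59, 2.59], [-0.33, 1.99], [-1.39, 1.29], [0.1, 2.45], [-1.04, 4.18], [0.21, 1.99], [-2.66, 2.66]. Speed limits (rad/s): [2.57, 2.57, 3.14, 3.14, 3.14, 3.14, 3.14].

INTERFACE

Orientations are given as a 3x3 rotation matrix whose columns are the frame's x, y, z axes.
In Python, from station import robot gives the robot as it stands.
- The arm moves only by the tool apply_moves, never from a script. Its argument "rows" is a list of rows, each a list of 3 entries, a list of its own where there are three numbers: the shift along the tool's x, y, z each as a share of 0.2 m, from -1 to 1, then the turn about the tool's z as a share of 1.5 rad, from -1 to 1, then the opening, from 0 (shut) to 1 (fully open). In form: [[[x, y, z], roll, gripper], ...]. A call has 1 to 12 rows; each row shifts and turns the commanded pose from where the row before left it, along the tool's axes as they then stand; what a row does not reach is not made up. A row lasts 1/8 s, in which the tool goes at most 62.5 mm and 10.7 degrees, less where a joint would pass 70% of its speed; a pose out of reach is approached as far as the arm can. A call with a number of a shift or a turn outside -1 to 1 is refused whole. A call with a gripper value outside its range is refused whole. The fingers move at their own pace and stop on an object; "force" is the grip in N (left out, the last holds). Time passes only in rows, so rows that do not move let the fingers close. It gives the time, the measured TCP pose, the force, the opening and the grip force at its end, in the units of the state.
- robot.sense(): the state, without advancing time (a new reading comes with each control period).
- robot.snapshot(name): name is "scene" or "top" or "wrist"; returns a dict with "img" (400x640x3 uint8, red, green, blue), "mtx" (3x3 intrinsics, pixels), "origin" and "attitude" of the camera in the world. Camera axes: x right, y down, z forward; pixel columns grow to the right and rows downward; lengths in m; the calibration is good to about 2 mm. A picture is of the moment at which its call begins. There is no depth.
- robot.hand_in(): hands the job in; it is judged then, once.
Trained networks look in a picture, given as the dict that the camera call returned (one of the last four; its "shot" number tells which), for a name from the list of things; names that differ only in an ending like _2 or _b are one class to them, and where a whole thing is asked for, a point or a joint stands for the part that bears it (a point fixed in the world has none). Each returns a list of dicts, best first, with "confidence" (0 to 1); they miss things now and then, are a little off and sometimes report something else, mostly with a low value. They report only what shows in the picture. A call takes as long as a camera call. They do not tell look-alikes from the thing itself.
- robot.trace(picture, thing): "pixels" (400x640 bool, what is visible of it).
- robot.tip_of(picture, thing): "location" ([x, y, z] in m, in the coordinates of the camera as it stood for that picture, good to about 4 mm: a listed point, or the origin of a listed thing).
The state is a dict: "clock": time; "q": joint angles; "joint_velocities": joint speeds; "joint_torque": joint torques, N m; "tcp_pos": TCP position; "eef_rot": TCP orientation; "ft_force": force on the tool from outside, world axes, zero at the start; "ft_torque": the same for the moment, N m; "opening": finger opening in m; "grip_force": force on a finger pad.
Only numpy, scipy, OpenCV 4.12 (cv2) and the standard library are available. Lean on these libraries where they do the work, as an engineer would, in place of code of your own. Each camera call takes 0.05 s, during which the arm holds its last target. There are 200 camera calls.

## Working session

There is one attempt and no reset: what is moved stays moved. The work goes in short steps, Python scripts to look and compute and a tool call to move; the robot and the scene stay as the last step left them, time stands still between calls to the robot, and variables do not carry over. Pictures are saved under pics/ and viewed, at most 14 in all, crops included, and the job is handed in when it is done.

Besides the shell and the picture viewer there is one more tool, called after ">>>" by a JSON object that holds its "api" and its "payload", one argument or row to a line. apply_moves: Moves the arm, as the interface text tells. Shift numbers are shares of 0.2 m and turn numbers shares of 1.5 rad, none past 1 either way. Its arguments: {"type":"object","properties":{"rows":{"type":"array"},"force":{"type":"number"}},"required":["rows"]}

```bash
mkdir -p pics; cat > h.py <<'E'
import numpy as np, cv2
from station import robot
def save(p,n): cv2.imwrite('pics/'+n+'.png',cv2.cvtColor(p['img'],cv2.COLOR_RGB2BGR))
def world(p,c): return np.array(p['origin'])+np.array(p['attitude'])@np.array(c)
def ray(p,uv,z):
    d=np.array(p['attitude'])@np.linalg.inv(p['mtx'])@np.array([*uv,1.]); o=np.array(p['origin'])
    return o+d*(z-o[2])/d[2]
def proj(p,w):
    c=np.array(p['attitude']).T@(np.array(w)-p['origin']); q=np.array(p['mtx'])@c; return q[:2]/q[2]
E
python3 - <<'E'
from h import *
np.set_printoptions(precision=4,suppress=True)
s=robot.sense(); print(s['tcp_pos'],s['eef_rot'],s['opening'],s['clock'])
for n in ('top','scene'):
    p=robot.snapshot(n); save(p,n+'0'); print(n,p['origin'])
    for t in 'stamp_square stamp_round ink_pad rack mat tray card_box book'.split():
        for r in robot.tip_of(p,t): 
            w=world(p,r['location']); print(t,round(r['confidence'],2),w,proj(p,w).round())
E
```

```text
[ 0.2513 -0.6259  0.2295] [[ 0.928   0.3726 -0.0008]
 [ 0.3726 -0.928   0.0018]
 [-0.0001 -0.002  -1.    ]] 0.08683663554006706 0.0
top [ 0.3835 -0.0161  1.263 ]
stamp_square 0.71 [0.5534 0.0505 0.0081] [303. 230.]
stamp_round 0.6 [ 0.548  -0.1338  0.0037] [375. 233.]
stamp_round 0.48 [ 0.5627 -0.0044  0.0088] [325. 226.]
ink_pad 0.78 [0.7776 0.1582 0.0027] [265. 146.]
ink_pad 0.66 [0.414  0.0516 0.0025] [301. 285.]
rack 0.95 [ 0.5956  0.0257 -0.0019] [313. 214.]
mat 0.83 [ 0.4282 -0.2736 -0.0011] [430. 281.]
tray 0.61 [0.448  0.2752 0.0032] [214. 270.]
card_box 0.86 [0.6724 0.2586 0.0025] [225. 184.]
scene [ 1.2971 -0.2461  0.9783]
stamp_square 0.66 [0.554  0.0479 0.0061] [330. 190.]
stamp_square 0.48 [ 0.6674 -0.265  -0.0014] [227. 255.]
stamp_round 0.57 [ 0.5485 -0.1341 -0.0015] [266. 206.]
stamp_round 0.54 [ 0.559  -0.0076  0.0056] [311. 196.]
ink_pad 0.89 [ 0.7747  0.1652 -0.0017] [401. 245.]
ink_pad 0.83 [0.6166 0.0267 0.0112] [330. 208.]
ink_pad 0.5 [0.4094 0.0527 0.002 ] [315. 155.]
rack 0.59 [ 0.5989  0.0273 -0.0021] [328. 206.]
mat 0.65 [ 0.4303 -0.276   0.0046] [206. 185.]
tray 0.62 [0.4475 0.2697 0.0041] [387. 148.]
card_box 0.7 [0.6674 0.2572 0.0012] [415. 204.]
book 0.76 [ 0.668  -0.2646 -0.0022] [227. 255.]
```

```bash
python3 - <<'E'
import cv2
a=cv2.imread('pics/top0.png')[110:330,180:480]; b=cv2.imread('pics/scene0.png')[110:310,150:450]
cv2.imwrite('pics/top0c.png',cv2.resize(a,None,fx=2.66,fy=2.66,interpolation=cv2.INTER_CUBIC));cv2.imwrite('pics/sc0c.png',cv2.resize(b,None,fx=2.66,fy=2.66,interpolation=cv2.INTER_CUBIC))
E
```

```text
(no output)
```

View pics/top0c.png

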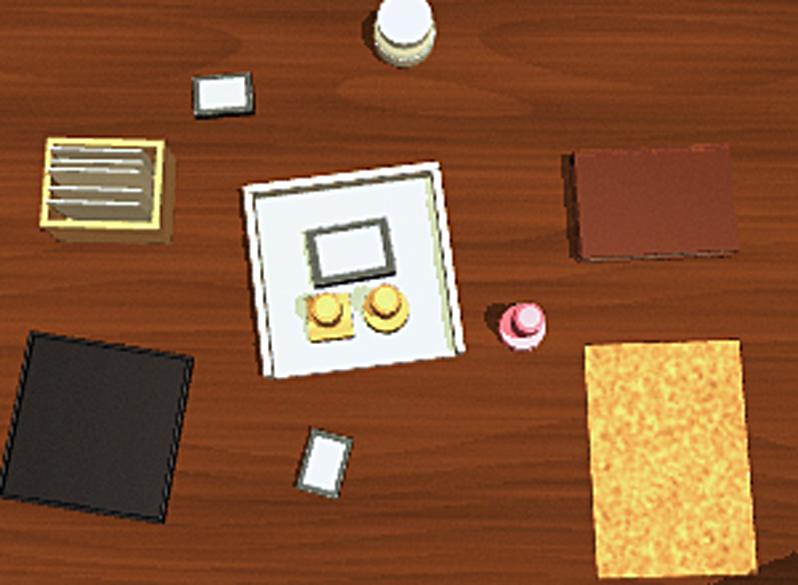

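View pics/sc0c.png

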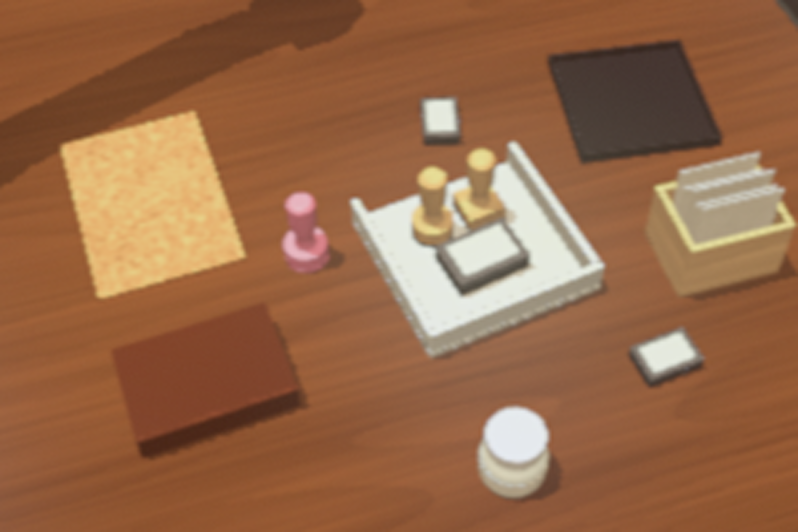

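The top view crop shows the square stamp at (328,312) and the round one at (385,305), with the job's pad behind them at (352,250). The pink look-alike is at (523,325), two smaller pads are at (222,95) and (325,463), the mat is on the right and the tray on the left. The scene view agrees. The tool should close along the rack's x, so I'll turn it there first.

>>> {"api": "apply_moves", "payload": {
  "rows": [
    [[0,0,0],-0.11,1],
    [[0,0,0],-0.11,1],
    [[0,0,0],-0.11,1],
    [[0,0,0],-0.11,1],
    [[0,0,0],-0.11,1],
    [[0,0,0],-0.11,1],
    [[0,0,0],-0.11,1],
    [[0,0,0],-0.11,1]
  ],
  "force": 15
}}

```text
clock: 1.9
tcp_pos: [0.2514, -0.6265, 0.2306]
eef_rot: [[-0.136, 0.991, 0.0], [0.991, 0.136, -0.0], [-0.0, -0.0, -1.0]]
ft_force: [0.0, 0.0, -0.1]
opening: 0.0867
grip_force: 0.0
```

```bash
cat >> h.py <<'E'
np.set_printoptions(precision=4,suppress=True)
def go(t,yaw=None):
    s=robot.sense(); R=np.array(s['eef_rot']); d=np.array(t)-s['tcp_pos']
    print('tcp',np.array(s['tcp_pos']),'yang',np.arctan2(R[1,1],R[0,1]),'shares',R.T@d/0.2,'t',s['clock'],'op',s['opening'],'grip',s['grip_force'],'q7',s['q'][6])
E
python3 -c "
from h import *
go([.557,.02,.24])"
```

```text
tcp [ 0.2514 -0.6265  0.2306] yang 0.13628050946729003 shares [ 2.9947  1.9528 -0.0475] t 1.9 op 0.08672497924990841 grip 0.0 q7 1.1266080334070863
```

>>> {"api": "apply_moves", "payload": {
  "rows": [
    [[0.25,0.163,-0.004],0,1],
    [[0.25,0.163,-0.004],0,1],
    [[0.25,0.163,-0.004],0,1],
    [[0.25,0.163,-0.004],0,1],
    [[0.25,0.163,-0.004],0,1],
    [[0.25,0.163,-0.004],0,1],
    [[0.25,0.163,-0.004],0,1],
    [[0.25,0.163,-0.004],0,1],
    [[0.25,0.163,-0.004],0,1],
    [[0.25,0.163,-0.004],0,1],
    [[0.25,0.163,-0.004],0,1],
    [[0.25,0.163,-0.004],0,1]
  ]
}}

```text
clock: 3.4
tcp_pos: [0.5618, 0.021, 0.2405]
eef_rot: [[-0.13, 0.992, 0.001], [0.992, 0.13, -0.001], [-0.001, 0.001, -1.0]]
ft_force: [1.0, -0.4, -0.9]
opening: 0.0873
grip_force: 0.0
```

>>> {"api": "apply_moves", "payload": {
  "rows": [
    [[0,0,0],0,1],
    [[0,0,0],0,1]
  ]
}}

```text
clock: 3.65
tcp_pos: [0.5608, 0.0191, 0.2399]
eef_rot: [[-0.131, 0.991, -0.001], [0.991, 0.131, -0.001], [-0.001, -0.001, -1.0]]
ft_force: [0.3, -0.1, 0.7]
opening: 0.087
grip_force: 0.0
```

```bash
python3 - <<'E'
from h import *
go([.5505,.05,.24])
p=robot.snapshot('wrist'); save(p,'w1'); print(p['origin'])
for t in 'stamp_square stamp_round ink_pad rack'.split():
    for r in robot.tip_of(p,t):
        w=world(p,r['location']); print(t,round(r['confidence'],2),w,proj(p,w).round())
E
```

```text
tcp [0.5608 0.0191 0.2399] yang 0.13109366128246136 shares [ 0.16   -0.031  -0.0005] t 3.65 op 0.08704573109154974 grip 0.0 q7 -0.196286439037779
[0.5502 0.0999 0.3936]
stamp_square 0.66 [0.5525 0.0467 0.006 ] [311. 143.]
stamp_round 0.75 [ 0.5504 -0.1389  0.0042] [291. 288.]
stamp_round 0.73 [ 0.5639 -0.0079  0.0106] [315. 192.]
ink_pad 0.95 [0.615  0.0238 0.009 ] [364. 171.]
ink_pad 0.81 [ 0.7741  0.1627 -0.0009] [535.  59.]
ink_pad 0.64 [ 0.4203  0.0503 -0.0012] [193. 123.]
rack 0.84 [ 0.6009  0.0252 -0.0023] [350. 166.]
```

View pics/w1.png

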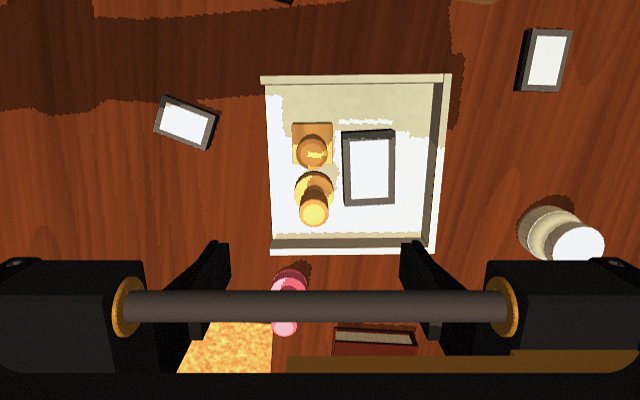

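Wrist view: the square stamp's handle top is near (312,150), the round one's near (313,213), and the pad is at (368,168). I'll check this against rays at the known top height.

```bash
python3 - <<'E'
from h import *
p=robot.snapshot('wrist'); im=p['img']
print('f',p['mtx'][0][0])
for n,uv in (('sq',(312,151)),('rd',(313,213))): print(n,ray(p,uv,.095))
for uv in ((262,77),(450,74),(271,254),(435,254)): print('corner',ray(p,uv,.038))
print('pad top',[ray(p,uv,.030) for uv in ((343,131),(394,129),(343,206),(395,204))])
for x,y in ((.5525,.0485),(.562,-.0075)):
    print(proj(p,(x,y,.008)),proj(p,(x,y,.095)))
g=cv2.resize(im[110:240,250:430],None,fx=4,fy=4,interpolation=cv2.INTER_CUBIC)
cv2.imwrite('pics/w1c.png',cv2.cvtColor(g,cv2.COLOR_RGB2BGR))
E
```

```text
f 349.3191544755389
sq [0.5538 0.0507 0.095 ]
rd [ 0.5618 -0.005   0.095 ]
corner [0.4979 0.1061 0.038 ]
corner [0.6763 0.1319 0.038 ]
corner [ 0.5235 -0.0791  0.038 ]
corner [ 0.7056 -0.0555  0.038 ]
pad top [array([0.5836, 0.0648, 0.03  ]), array([0.6351, 0.0735, 0.03  ]), array([ 0.5959, -0.0153,  0.03  ]), array([ 0.6519, -0.0057,  0.03  ])]
[311.2335 140.1042] [310.1612 153.3401]
[313.3383 189.9731] [312.8743 215.5643]
```

View pics/w1c.png

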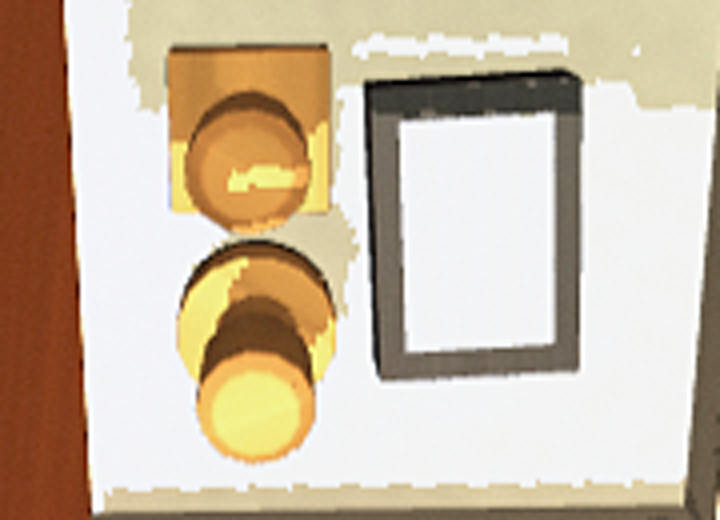

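```bash
python3 -c "
from h import *
go([.5535,.0495,.24]); go([.5535,.0495,.067])"
```

```text
tcp [0.5608 0.0182 0.2402] yang 0.1288272398308233 shares [ 0.1597 -0.0162  0.001 ] t 3.95 op 0.08699565627829499 grip 0.0 q7 -0.19666609253862502
tcp [0.5608 0.0182 0.2402] yang 0.1288272398308233 shares [ 0.1603 -0.0162  0.866 ] t 3.95 op 0.08699565627829499 grip 0.0 q7 -0.19666609253862502
```

>>> {"api": "apply_moves", "payload": {
  "rows": [
    [[0.16,-0.016,0],0,1],
    [[0,0,0.2],0,1],
    [[0,0,0.2],0,1],
    [[0,0,0.2],0,1],
    [[0,0,0.16],0,1],
    [[0,0,0.1],0,1],
    [[0,0,0],0,1],
    [[0,0,0],0,1]
  ]
}}

```text
clock: 4.95
tcp_pos: [0.5547, 0.0511, 0.0693]
eef_rot: [[-0.13, 0.991, 0.002], [0.991, 0.13, 0.0], [-0.0, 0.002, -1.0]]
ft_force: [0.8, -0.5, -0.2]
opening: 0.0869
grip_force: 0.0
```

```bash
python3 - <<'E'
from h import *
go([.5535,.0495,.067])
p=robot.snapshot('wrist'); save(p,'w2')
E
```

```text
tcp [0.5547 0.0511 0.0693] yang 0.13079215103008487 shares [-0.007  -0.007   0.0117] t 4.95 op 0.08692248339033985 grip 0.0 q7 -0.40877177185038144
```

View pics/w2.png

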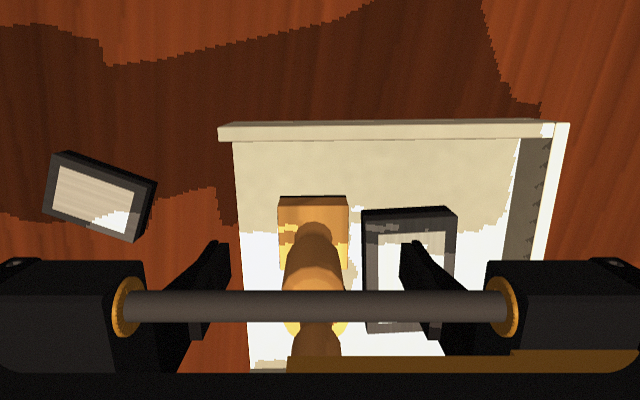

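The handle is centred between the fingers (columns about 314 against 315), so I'll close.

>>> {"api": "apply_moves", "payload": {
  "rows": [
    [[0,0,0],0,0.4],
    [[0,0,0],0,0.3],
    [[0,0,0],0,0.25],
    [[0,0,0],0,0.2],
    [[0,0,0],0,0.2],
    [[0,0,0],0,0.2],
    [[0,0,0],0,0.2],
    [[0,0,0],0,0.2]
  ],
  "force": 15
}}

```text
clock: 6.0
tcp_pos: [0.5537, 0.0508, 0.0681]
eef_rot: [[-0.131, 0.991, 0.0], [0.991, 0.131, -0.0], [-0.0, 0.0, -1.0]]
ft_force: [-0.5, -0.3, 0.3]
opening: 0.0275
grip_force: 15.0
```

```bash
python3 -c "
from h import *
go([.43,-.308,.0693])"
```

```text
tcp [0.5537 0.0508 0.0681] yang 0.1309771339620792 shares [-1.6981 -0.8475 -0.0059] t 6.0 op 0.02746696146142786 grip 14.999224048806354 q7 -0.4090546666776535
```

Gripped at 27.5 mm. The return pose for the square stamp is TCP (0.5537, 0.0508, 0.068). Next I lift and carry it.

>>> {"api": "apply_moves", "payload": {
  "rows": [
    [[0,0,-0.1],0,0.2],
    [[0,0,-0.15],0,0.2],
    [[0,0,-0.2],0,0.2],
    [[0,0,-0.15],0,0.2],
    [[-0.2,-0.1,0],0,0.2],
    [[-0.22,-0.11,0],0,0.2],
    [[-0.22,-0.11,0],0,0.2],
    [[-0.22,-0.11,0],0,0.2],
    [[-0.22,-0.11,0],0,0.2],
    [[-0.22,-0.11,0],0,0.2],
    [[-0.22,-0.11,0],0,0.2],
    [[-0.18,-0.09,0],0,0.2]
  ]
}}

```text
clock: 7.5
tcp_pos: [0.4287, -0.3103, 0.1895]
eef_rot: [[-0.129, 0.992, 0.001], [0.992, 0.129, -0.001], [-0.001, 0.001, -1.0]]
ft_force: [0.8, 0.3, -0.8]
opening: 0.0271
grip_force: 15.0
```

>>> {"api": "apply_moves", "payload": {
  "rows": [
    [[0,0,0.1],0,0.2],
    [[0,0,0.2],0,0.2],
    [[0,0,0.15],0,0.2],
    [[0,0,0],0,0.2],
    [[0,0,0],0,0.2]
  ]
}}

```text
clock: 8.12
tcp_pos: [0.4306, -0.3088, 0.0999]
eef_rot: [[-0.131, 0.991, 0.002], [0.991, 0.131, -0.001], [-0.002, 0.002, -1.0]]
ft_force: [0.3, 0.3, -1.1]
opening: 0.0276
grip_force: 15.0
```

```bash
python3 - <<'E'
from h import *
go([.43,-.308,.0655])
p=robot.snapshot('top'); save(p,'t2')
for t in 'stamp_square stamp_round mat'.split():
    for r in robot.tip_of(p,t):
        w=world(p,r['location']); print(t,round(r['confidence'],2),w,proj(p,w).round())
    r=robot.trace(p,t)
    if t=='mat' and r: 
        c=cv2.minAreaRect(np.argwhere(r[0]['pixels'])[:,::-1].astype(np.float32)); print([ray(p,q,.004)[:2] for q in cv2.boxPoints(c)])
E
```

```text
tcp [ 0.4306 -0.3088  0.0999] yang 0.13117956596373725 shares [ 0.0046 -0.0029  0.1718] t 8.125 op 0.02758407747547437 grip 14.999336666660383 q7 0.399266575169315
stamp_square 0.49 [ 0.4325 -0.3078  0.0394] [447. 279.]
stamp_round 0.79 [ 0.5647 -0.0046  0.009 ] [325. 226.]
stamp_round 0.49 [ 0.5476 -0.1348  0.002 ] [375. 233.]
mat 0.78 [ 0.4314 -0.2756 -0.002 ] [431. 280.]
[array([ 0.536 , -0.1957]), array([ 0.5383, -0.3463]), array([ 0.3163, -0.3392]), array([ 0.3137, -0.1933])]
```

>>> {"api": "apply_moves", "payload": {
  "rows": [
    [[0,0,0.08],0,0.2],
    [[0,0,0.05],0,0.2],
    [[0,0,0.025],0,0.2],
    [[0,0,0.01],0,0.2],
    [[0,0,0],0,0.2],
    [[0,0,0.005],0,0.2],
    [[0,0,0.005],0,0.2],
    [[0,0,0],0,0.2]
  ]
}}

```text
clock: 9.48
tcp_pos: [0.4299, -0.3087, 0.064]
eef_rot: [[-0.131, 0.991, 0.001], [0.991, 0.131, -0.001], [-0.001, 0.001, -1.0]]
ft_force: [-0.3, 0.6, 5.4]
opening: 0.0274
grip_force: 15.0
```

It has touched down with 5 N. I'll release, rise, and move to the round stamp.

>>> {"api": "apply_moves", "payload": {
  "rows": [
    [[0,0,0],0,0.34],
    [[0,0,0],0,0.4],
    [[0,0,0],0,0.6],
    [[0,0,0],0,1],
    [[0,0,0],0,1],
    [[0,0,-0.1],0,1],
    [[0,0,-0.2],0,1],
    [[0,0,-0.2],0,1],
    [[0,0,-0.1],0,1],
    [[0,0,0],0,1]
  ]
}}

```text
clock: 10.72
tcp_pos: [0.4304, -0.3089, 0.1846]
eef_rot: [[-0.131, 0.991, 0.003], [0.991, 0.131, -0.002], [-0.003, 0.002, -1.0]]
ft_force: [0.4, -0.9, 0.5]
opening: 0.087
grip_force: 0.0
```

```bash
python3 - <<'E'
from h import *
go([.562,-.0045,.184])
p=robot.snapshot('top'); save(p,'t3')
for t in ['stamp_square']:
    for r in robot.tip_of(p,t):
        w=world(p,r['location']); print(t,round(r['confidence'],2),w)
E
```

```text
tcp [ 0.4304 -0.3089  0.1846] yang 0.1309419933180569 shares [1.423  0.851  0.0011] t 10.725 op 0.0869581889062631 grip 0.0 q7 0.4743071724559569
stamp_square 0.56 [ 0.4339 -0.3051  0.0041]
```

>>> {"api": "apply_moves", "payload": {
  "rows": [
    [[0.2,0.12,0],0,1],
    [[0.21,0.125,0],0,1],
    [[0.21,0.125,0],0,1],
    [[0.21,0.125,0],0,1],
    [[0.21,0.125,0],0,1],
    [[0.21,0.125,0],0,1],
    [[0.173,0.106,0],0,1],
    [[0,0,0],0,1],
    [[0,0,0],0,1]
  ]
}}

```text
clock: 11.95
tcp_pos: [0.5602, -0.0047, 0.1817]
eef_rot: [[-0.131, 0.991, -0.003], [0.991, 0.131, -0.001], [-0.0, -0.003, -1.0]]
ft_force: [0.2, -0.1, -0.0]
opening: 0.0869
grip_force: 0.0
```

```bash
python3 - <<'E'
from h import *
go([.562,-.0045,.069])
p=robot.snapshot('wrist'); save(p,'w3')
for r in robot.tip_of(p,'stamp_round'):
        w=world(p,r['location']); print(round(r['confidence'],2),w)
for r in robot.trace(p,'stamp_round'):
    m=r['pixels']; ys,xs=np.nonzero(m); print(round(r['confidence'],2),m.sum(),xs.min(),xs.max(),ys.min(),ys.max())
E
```

```text
tcp [ 0.5602 -0.0047  0.1817] yang 0.13092774272557925 shares [0.     0.0107 0.5635] t 11.95 op 0.08688965702832727 grip 0.0 q7 -0.1979058513371047
0.82 [ 0.5484 -0.1377  0.0053]
0.59 [ 0.5615 -0.0082  0.0088]
0.82 1471 267 308 276 358
0.78 2518 295 342 159 226
0.21 37799 253 487 38 260
```

View pics/w3.png

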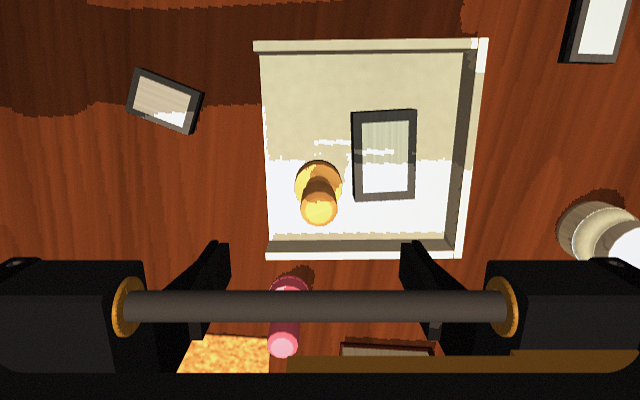

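The round stamp's handle top is at (318,208), and its foot centre is near (318,184). It fits the estimate, so I'll descend and grip.

>>> {"api": "apply_moves", "payload": {
  "rows": [
    [[-0.008,0.008,0.1],0,1],
    [[0,0,0.16],0,1],
    [[0,0,0.16],0,1],
    [[0,0,0.1],0,1],
    [[0,0,0.04],0,1],
    [[0,0,0],0,1],
    [[0,0,0],0,0.4],
    [[0,0,0],0,0.3],
    [[0,0,0],0,0.25],
    [[0,0,0],0,0.2],
    [[0,0,0],0,0.2],
    [[0,0,0],0,0.2]
  ]
}}

```text
clock: 13.6
tcp_pos: [0.5629, -0.0054, 0.0711]
eef_rot: [[-0.131, 0.991, 0.0], [0.991, 0.131, -0.0], [-0.0, 0.0, -1.0]]
ft_force: [0.5, -0.6, 0.7]
opening: 0.0351
grip_force: 0.0
```

>>> {"api": "apply_moves", "payload": {
  "rows": [
    [[0,0,0],0,0.2],
    [[0,0,0],0,0.2]
  ]
}}

```text
clock: 13.85
tcp_pos: [0.5629, -0.0054, 0.0711]
eef_rot: [[-0.131, 0.991, 0.0], [0.991, 0.131, -0.0], [-0.0, 0.0, -1.0]]
ft_force: [0.7, 0.3, 0.0]
opening: 0.027
grip_force: 15.0
```

```bash
python3 -c "
from h import *
go([.43,-.24,.068])"
```

```text
tcp [ 0.5629 -0.0054  0.0711] yang 0.13100172412252584 shares [-1.0761 -0.8121  0.0156] t 13.85 op 0.027018762224962443 grip 14.999996800961526 q7 -0.2981463298766512
```

>>> {"api": "apply_moves", "payload": {
  "rows": [
    [[0,0,-0.1],0,0.2],
    [[0,0,-0.15],0,0.2],
    [[0,0,-0.2],0,0.2],
    [[0,0,-0.15],0,0.2],
    [[-0.16,-0.12,0],0,0.2],
    [[-0.2,-0.15,0],0,0.2],
    [[-0.2,-0.15,0],0,0.2],
    [[-0.2,-0.15,0],0,0.2],
    [[-0.2,-0.15,0],0,0.2],
    [[-0.116,-0.09,0],0,0.2],
    [[0,0,0],0,0.2]
  ]
}}

```text
clock: 15.22
tcp_pos: [0.4291, -0.2423, 0.1921]
eef_rot: [[-0.126, 0.992, 0.0], [0.992, 0.126, -0.001], [-0.002, 0.0, -1.0]]
ft_force: [0.0, 0.4, -1.0]
opening: 0.0275
grip_force: 15.0
```

>>> {"api": "apply_moves", "payload": {
  "rows": [
    [[0,0,0.1],0,0.2],
    [[0,0,0.2],0,0.2],
    [[0,0,0.15],0,0.2],
    [[0,0,0.06],0,0.2],
    [[0,0,0],0,0.2],
    [[0,0,0],0,0.2]
  ]
}}

```text
clock: 15.98
tcp_pos: [0.4316, -0.24, 0.0905]
eef_rot: [[-0.131, 0.991, 0.002], [0.991, 0.131, -0.001], [-0.001, 0.002, -1.0]]
ft_force: [-0.4, 0.3, -1.7]
opening: 0.0276
grip_force: 15.0
```

```bash
python3 -c "
from h import *
go([.43,-.24,.068])"
```

```text
tcp [ 0.4316 -0.24    0.0905] yang 0.13146095620600537 shares [ 0.0011 -0.0081  0.1122] t 15.975 op 0.027634079157454024 grip 14.99990688289472 q7 0.25933333694562727
```

Contact is expected at z 0.067, a share of 0.117 further down.

>>> {"api": "apply_moves", "payload": {
  "rows": [
    [[0,0,0.06],0,0.2],
    [[0,0,0.03],0,0.2],
    [[0,0,0.015],0,0.2],
    [[0,0,0.005],0,0.2],
    [[0,0,0],0,0.2],
    [[0,0,0.005],0,0.2],
    [[0,0,0.004],0,0.2],
    [[0,0,0],0,0.2]
  ]
}}

```text
clock: 16.98
tcp_pos: [0.4308, -0.2401, 0.067]
eef_rot: [[-0.131, 0.991, 0.0], [0.991, 0.131, -0.001], [-0.001, 0.0, -1.0]]
ft_force: [-4.2, 1.2, 13.9]
opening: 0.0271
grip_force: 15.0
```

>>> {"api": "apply_moves", "payload": {
  "rows": [
    [[0,0,-0.003],0,0.2],
    [[0,0,0],0,0.34],
    [[0,0,0],0,0.4],
    [[0,0,0],0,0.6],
    [[0,0,0],0,1],
    [[0,0,0],0,1],
    [[0,0,-0.1],0,1],
    [[0,0,-0.2],0,1],
    [[0,0,-0.2],0,1],
    [[0,0,-0.1],0,1],
    [[0,0,0],0,1],
    [[0,0,0],0,1]
  ]
}}

```text
clock: 18.48
tcp_pos: [0.4296, -0.2397, 0.185]
eef_rot: [[-0.131, 0.991, -0.002], [0.991, 0.131, 0.001], [0.001, -0.001, -1.0]]
ft_force: [0.5, 0.4, -0.2]
opening: 0.0867
grip_force: 0.0
```

```bash
python3 - <<'E'
from h import *
go([.616,.0275,.184])
for n in('top','scene'):
  p=robot.snapshot(n); save(p,n+'4')
  for t in ['stamp_square','stamp_round','ink_pad','tray']:
    for r in robot.tip_of(p,t):
        w=world(p,r['location']); print(t,round(r['confidence'],2),w)
  for r in robot.trace(p,'tray')[:1]:
    c=cv2.minAreaRect(np.argwhere(r['pixels'])[:,::-1].astype(np.float32)); b=np.array([ray(p,q,.012)[:2] for q in cv2.boxPoints(c)]);print(b.tolist(),b.mean(0))
cv2.imwrite('pics/s4c.png',cv2.resize(cv2.imread('pics/scene4.png')[110:310,150:450],None,fx=2.66,fy=2.66))
E
```

```text
tcp [ 0.4296 -0.2397  0.185 ] yang 0.131001616207773 shares [1.2028 1.0983 0.0043] t 18.475 op 0.08667066092392756 grip 0.0 q7 0.3667634182231123
stamp_round 0.53 [ 0.5444 -0.1329  0.003 ]
ink_pad 0.74 [0.4127 0.0541 0.0002]
ink_pad 0.69 [0.6186 0.0302 0.0054]
ink_pad 0.6 [ 0.7761  0.1582 -0.0008]
tray 0.71 [0.4463 0.2715 0.0033]
[[0.3791051773693722, 0.3594162245739483], [0.542369588394115, 0.3407643662648664], [0.5160100026094773, 0.17825246527044472], [0.3542783180348499, 0.20039535676304202]] [0.4479 0.2697]
stamp_square 0.57 [ 0.4303 -0.31    0.0032]
stamp_round 0.88 [ 0.5479 -0.1374 -0.0048]
stamp_round 0.78 [ 0.4264 -0.24   -0.0002]
ink_pad 0.76 [0.4129 0.0548 0.0038]
ink_pad 0.64 [0.7756 0.1662 0.0034]
ink_pad 0.62 [0.6181 0.0258 0.0103]
ink_pad 0.34 [ 0.6011  0.0296 -0.0045]
tray 0.6 [0.4452 0.2664 0.0029]
[[0.3554897955172015, 0.2015242173104789], [0.3790747178482792, 0.39757563726628], [0.5473352786834501, 0.3336036392389513], [0.5227829787808659, 0.15357883600911373]] [0.4512 0.2716]
```

View pics/s4c.png

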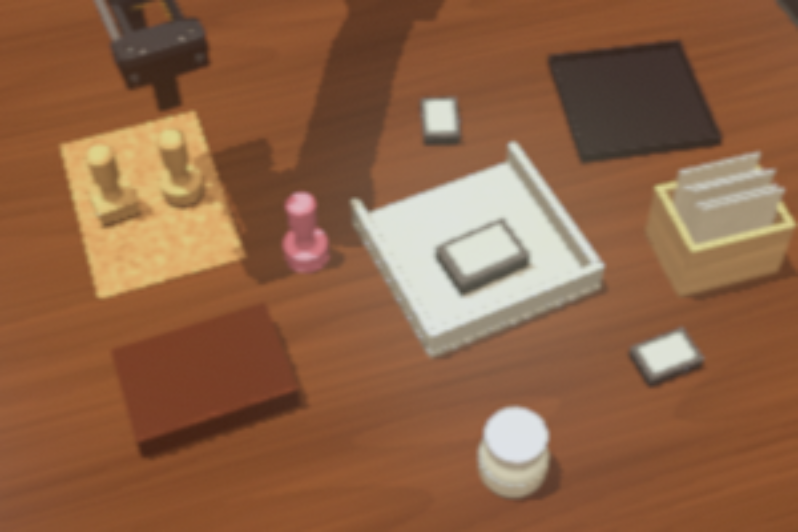

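Both stamps stand upright on the mat, square at (113,205) and round at (180,185) in the crop, and the pad is still at its place. Next I go above the pad.

>>> {"api": "apply_moves", "payload": {
  "rows": [
    [[0.17,0.155,0],0,1],
    [[0.18,0.165,0],0,1],
    [[0.18,0.165,0],0,1],
    [[0.18,0.165,0],0,1],
    [[0.18,0.165,0],0,1],
    [[0.18,0.165,0],0,1],
    [[0.133,0.118,0],0,1],
    [[0,0,0],0,1],
    [[0,0,0],0,1],
    [[0,0,0],0,1]
  ]
}}

```text
clock: 20.32
tcp_pos: [0.6163, 0.0256, 0.1858]
eef_rot: [[-0.128, 0.992, -0.0], [0.992, 0.128, -0.001], [-0.001, -0.001, -1.0]]
ft_force: [0.4, -0.0, 0.3]
opening: 0.0869
grip_force: 0.0
```

```bash
python3 - <<'E'
from h import *
p=robot.snapshot('wrist'); save(p,'w5')
for r in robot.tip_of(p,'ink_pad'):
        w=world(p,r['location']); print(round(r['confidence'],2),w,proj(p,w))
for r in robot.trace(p,'ink_pad'):
    m=r['pixels']; b=cv2.minAreaRect(np.argwhere(m)[:,::-1].astype(np.float32)); print(round(r['confidence'],2),m.sum(),b); print(ray(p,b[0],.026))
go([.617,.028,.0185])
E
```

```text
0.98 [ 0.7755  0.1663 -0.0016] [511.066  48.321]
0.82 [0.6175 0.0254 0.0084] [316.5023 180.0963]
0.55 [ 0.4196  0.0504 -0.002 ] [115.7595 126.6447]
0.78 4141 ((517.8516235351562, 52.06062316894531), (57.088722229003906, 83.62818908691406), 9.7824068069458)
[0.7682 0.1594 0.026 ]
0.76 3426 ((103.77740478515625, 127.13996887207031), (79.17346954345703, 46.649932861328125), 19.179006576538086)
[0.4244 0.0532 0.026 ]
0.57 5266 ((317.1346435546875, 178.17308044433594), (88.17889404296875, 62.27254104614258), 85.8150863647461)
[0.6172 0.0316 0.026 ]
tcp [0.6165 0.0261 0.1861] yang 0.12939390627369513 shares [0.0095 0.0039 0.8379] t 20.475 op 0.0870594596138409 grip 0.0 q7 -0.2644524881211262
```

View pics/w5.png

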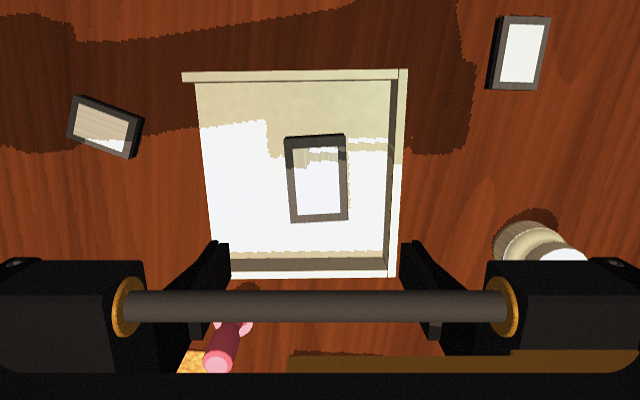

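The pad is centred at (317,178), nearly in line with the fingers. I'll descend.

>>> {"api": "apply_moves", "payload": {
  "rows": [
    [[0.01,0.004,0.1],0,1],
    [[0,0,0.2],0,1],
    [[0,0,0.2],0,1],
    [[0,0,0.15],0,1],
    [[0,0,0.1],0,1],
    [[0,0,0.05],0,1],
    [[0,0,0],0,1],
    [[0,0,0],0,1]
  ]
}}

```text
clock: 21.48
tcp_pos: [0.6181, 0.0296, 0.0271]
eef_rot: [[-0.131, 0.991, 0.002], [0.991, 0.131, 0.0], [-0.0, 0.002, -1.0]]
ft_force: [-0.5, 0.5, -0.5]
opening: 0.0873
grip_force: 0.0
```

```bash
python3 -c "
from h import *
go([.617,.028,.0185])"
```

```text
tcp [0.6181 0.0296 0.0271] yang 0.13097220741575732 shares [-0.0072 -0.0067  0.0428] t 21.475 op 0.08725522864634923 grip 0.0 q7 -0.38588303371586563
```

>>> {"api": "apply_moves", "payload": {
  "rows": [
    [[0,0,0.025],0,1],
    [[0,0,0.013],0,1],
    [[0,0,0],0,1],
    [[0,0,0],0,0.75],
    [[0,0,0],0,0.65],
    [[0,0,0],0,0.55],
    [[0,0,0],0,0.5],
    [[0,0,0],0,0.5],
    [[0,0,0],0,0.5],
    [[0,0,0],0,0.5]
  ],
  "force": 20
}}

```text
clock: 22.72
tcp_pos: [0.6173, 0.0294, 0.0184]
eef_rot: [[-0.131, 0.991, 0.0], [0.991, 0.131, -0.0], [-0.0, 0.0, -1.0]]
ft_force: [0.3, -0.6, 1.1]
opening: 0.055
grip_force: 19.7
```

```bash
python3 -c "
from h import *
go([.4465,.270,.12])"
```

```text
tcp [0.6173 0.0294 0.0184] yang 0.13097719010520506 shares [ 1.3044 -0.6894 -0.5082] t 22.725 op 0.055049031334815646 grip 19.668505042791367 q7 -0.3919615813072245
```

Gripped at 55 mm, the pad's width. I lift and carry it to the tray.

>>> {"api": "apply_moves", "payload": {
  "rows": [
    [[0,0,-0.1],0,0.5],
    [[0,0,-0.15],0,0.5],
    [[0,0,-0.2],0,0.5],
    [[0,0,-0.1],0,0.5],
    [[0.18,-0.095,0],0,0.5],
    [[0.2,-0.105,0],0,0.5],
    [[0.2,-0.105,0],0,0.5],
    [[0.2,-0.105,0],0,0.5],
    [[0.2,-0.105,0],0,0.5],
    [[0.2,-0.105,0],0,0.5],
    [[0.124,-0.07,0],0,0.5],
    [[0,0,0],0,0.5]
  ]
}}

```text
clock: 24.22
tcp_pos: [0.4443, 0.2721, 0.1287]
eef_rot: [[-0.136, 0.991, -0.0], [0.991, 0.136, 0.001], [0.001, -0.0, -1.0]]
ft_force: [0.3, -0.1, -1.8]
opening: 0.0555
grip_force: 19.7
```

>>> {"api": "apply_moves", "payload": {
  "rows": [
    [[0,0,0],0,0.5],
    [[0,0,0],0,0.5]
  ]
}}

```text
clock: 24.48
tcp_pos: [0.4472, 0.2686, 0.1282]
eef_rot: [[-0.128, 0.992, 0.0], [0.992, 0.128, -0.001], [-0.001, -0.0, -1.0]]
ft_force: [0.9, -0.4, -1.0]
opening: 0.0554
grip_force: 19.7
```

```bash
python3 - <<'E'
from h import *
go([.4465,.270,.0145])
for n in ('wrist','top'):
    p=robot.snapshot(n); save(p,n+'6')
    for t in ('tray','ink_pad'):
        for r in robot.tip_of(p,t): print(n,t,round(r['confidence'],2),world(p,r['location']))
E
```

```text
tcp [0.4472 0.2686 0.1282] yang 0.1286072245611099 shares [ 0.0076 -0.0024  0.5686] t 24.475 op 0.055391818330235945 grip 19.682210683822632 q7 -0.8253699610554645
wrist tray 0.91 [0.4503 0.272  0.0028]
wrist ink_pad 0.62 [0.446  0.2637 0.118 ]
top tray 0.57 [0.4439 0.2685 0.0034]
top ink_pad 0.94 [0.4158 0.0546 0.0031]
top ink_pad 0.75 [0.4492 0.2697 0.1143]
top ink_pad 0.72 [0.7755 0.1571 0.0016]
```

View pics/wrist6.png

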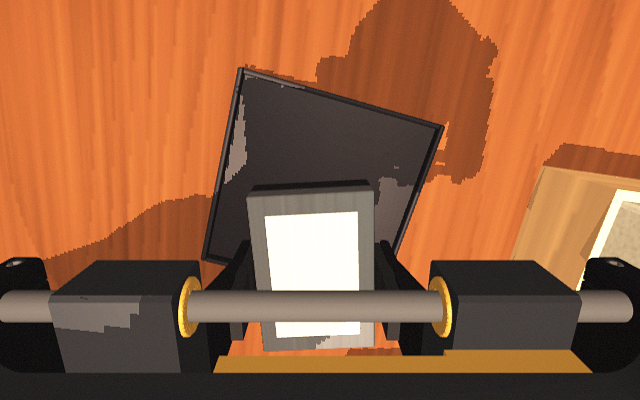

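The pad is held level above the tray, whose corners show at (240,67), (444,126) and (203,262). I'll work out the tray centre from those.

```bash
python3 - <<'E'
from h import *
p=robot.snapshot('wrist')
c=[ray(p,u,.014) for u in ((240,67),(444,126),(203,262))]; print(c,(c[1]+c[2])/2,[np.linalg.norm(c[0]-c[i]) for i in(1,2)])
t=[ray(p,u,.1282-.0184+.030) for u in ((248,196),(373,191),(264,350),(375,346))]; print(t,sum(t)/4)
E
```

```text
[array([0.3801, 0.3606, 0.014 ]), array([0.5353, 0.339 , 0.014 ]), array([0.3593, 0.2015, 0.014 ])] [0.4473 0.2702 0.014 ] [np.float64(0.15660450549806637), np.float64(0.1604787854722867)]
[array([0.4131, 0.305 , 0.1398]), array([0.4653, 0.3141, 0.1398]), array([0.4267, 0.2271, 0.1398]), array([0.4804, 0.2366, 0.1398])] [0.4464 0.2707 0.1398]
```

The tray centre is (0.447, 0.270) and the pad is above it to within 2 mm. I lower it.

>>> {"api": "apply_moves", "payload": {
  "rows": [
    [[0.003,0,0.1],0,0.5],
    [[0,0,0.15],0,0.5],
    [[0,0,0.13],0,0.5],
    [[0,0,0.07],0,0.5],
    [[0,0,0.05],0,0.5],
    [[0,0,0.02],0,0.5],
    [[0,0,0],0,0.5],
    [[0,0,0],0,0.5]
  ]
}}

```text
clock: 25.82
tcp_pos: [0.4467, 0.2708, 0.0249]
eef_rot: [[-0.131, 0.991, 0.001], [0.991, 0.131, 0.001], [0.0, 0.001, -1.0]]
ft_force: [0.3, -0.1, -1.3]
opening: 0.0555
grip_force: 19.7
```

>>> {"api": "apply_moves", "payload": {
  "rows": [
    [[0,0,0.03],0,0.5],
    [[0,0,0.015],0,0.5],
    [[0,0,0.005],0,0.5],
    [[0,0,0],0,0.5],
    [[0,0,0.005],0,0.5],
    [[0,0,0],0,0.5]
  ]
}}

```text
clock: 26.58
tcp_pos: [0.4463, 0.2705, 0.0143]
eef_rot: [[-0.131, 0.991, 0.001], [0.991, 0.131, -0.001], [-0.001, 0.0, -1.0]]
ft_force: [-2.4, -2.6, 8.4]
opening: 0.0556
grip_force: 19.7
```

>>> {"api": "apply_moves", "payload": {
  "rows": [
    [[0,0,0],0,0.66],
    [[0,0,0],0,0.75],
    [[0,0,0],0,1],
    [[0,0,0],0,1],
    [[0,0,0],0,1],
    [[0,0,-0.1],0,1],
    [[0,0,-0.2],0,1],
    [[0,0,-0.25],0,1],
    [[0,0,-0.25],0,1],
    [[0,0,-0.1],0,1],
    [[0,0,0],0,1],
    [[0,0,0],0,1]
  ]
}}

```text
clock: 28.08
tcp_pos: [0.4457, 0.2698, 0.1921]
eef_rot: [[-0.131, 0.991, -0.002], [0.991, 0.131, -0.001], [-0.001, -0.002, -1.0]]
ft_force: [0.7, -0.3, -0.1]
opening: 0.0871
grip_force: 0.0
```

```bash
python3 - <<'E'
from h import *
go([.4304,-.240,.195])
for n in ('top','scene'):
    p=robot.snapshot(n); save(p,n+'7')
    for t in ('tray','ink_pad','stamp_square','stamp_round'):
        for r in robot.tip_of(p,t): print(n,t,round(r['confidence'],2),world(p,r['location']))
E
```

```text
tcp [0.4457 0.2698 0.1921] yang 0.13089717244997293 shares [-2.5173 -0.4084 -0.011 ] t 28.075 op 0.08706111671969301 grip 0.0 q7 -0.7592774655696565
top tray 0.75 [0.4457 0.2703 0.0024]
top ink_pad 0.89 [0.445  0.2687 0.0009]
top ink_pad 0.61 [0.7755 0.1589 0.0024]
top ink_pad 0.54 [0.416  0.054  0.0051]
top ink_pad 0.4 [ 0.431  -0.2388  0.0023]
top stamp_square 0.65 [ 0.4317 -0.3068  0.0067]
top stamp_round 0.59 [ 0.4289 -0.2354 -0.0001]
top stamp_round 0.53 [ 0.5471 -0.1336  0.0011]
scene tray 0.62 [0.4464 0.2703 0.0072]
scene tray 0.44 [0.666  0.2575 0.0009]
scene ink_pad 0.74 [0.4105 0.0531 0.0046]
scene ink_pad 0.67 [ 0.772   0.1674 -0.0023]
scene ink_pad 0.6 [0.4474 0.2704 0.0083]
scene stamp_square 0.81 [ 0.4308 -0.3098  0.0039]
scene stamp_round 0.72 [ 0.5455 -0.1362 -0.0022]
scene stamp_round 0.65 [ 0.4261 -0.2407  0.0045]
```

Pad placed: it is at (0.446, 0.270), which is the tray centre. Now I fetch the round stamp back.

>>> {"api": "apply_moves", "payload": {
  "rows": [
    [[-0.21,0.05,0],0,1],
    [[-0.21,0.05,0],0,1],
    [[-0.21,0.05,0],0,1],
    [[-0.21,0.05,0],0,1],
    [[-0.21,0.05,0],0,1],
    [[-0.21,0.05,0],0,1],
    [[-0.21,-0.118,0],0,1],
    [[-0.21,-0.118,0],0,1],
    [[-0.21,-0.118,0],0,1],
    [[-0.21,-0.118,0],0,1],
    [[-0.21,-0.118,0],0,1],
    [[-0.207,-0.118,0],0,1]
  ]
}}

```text
clock: 30.08
tcp_pos: [0.4305, -0.2407, 0.1936]
eef_rot: [[-0.131, 0.991, 0.001], [0.991, 0.131, -0.0], [-0.001, 0.001, -1.0]]
ft_force: [0.3, -0.9, -0.1]
opening: 0.0866
grip_force: 0.0
```

>>> {"api": "apply_moves", "payload": {
  "rows": [
    [[0,0,0],0,1],
    [[0,0,0],0,1],
    [[0,0,0],0,1]
  ]
}}

```text
clock: 30.45
tcp_pos: [0.4318, -0.2378, 0.1935]
eef_rot: [[-0.133, 0.991, 0.0], [0.991, 0.133, 0.0], [0.0, 0.001, -1.0]]
ft_force: [-0.1, -0.4, 1.0]
opening: 0.087
grip_force: 0.0
```

```bash
python3 -c "
from h import *
go([.4306,-.240,.067])
p=robot.snapshot('wrist'); save(p,'w8')"
```

```text
tcp [ 0.4318 -0.2378  0.1935] yang 0.13372952295259763 shares [-0.0102 -0.0078  0.6324] t 30.45 op 0.08699458910132157 grip 0.0 q7 0.38621945650287426
```

View pics/w8.png

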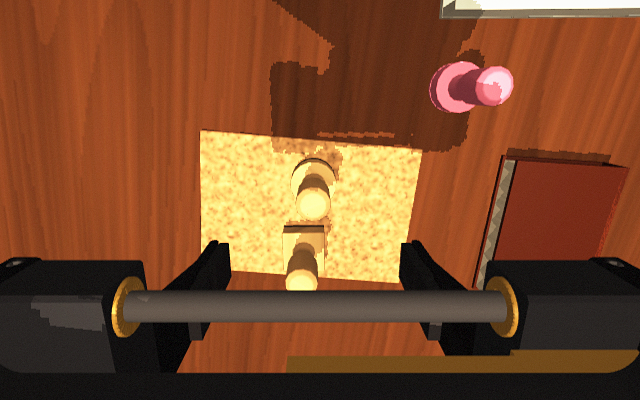

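Both stamps stand on the mat; the round one is at (314,190), between the fingers. I'll descend and grip it.

>>> {"api": "apply_moves", "payload": {
  "rows": [
    [[-0.005,-0.004,0.1],0,1],
    [[0,0,0.18],0,1],
    [[0,0,0.18],0,1],
    [[0,0,0.11],0,1],
    [[0,0,0.05],0,1],
    [[0,0,0],0,1],
    [[0,0,0],0,1],
    [[0,0,0],0,1]
  ]
}}

```text
clock: 31.5
tcp_pos: [0.4311, -0.2406, 0.0703]
eef_rot: [[-0.131, 0.991, 0.002], [0.991, 0.131, -0.001], [-0.001, 0.002, -1.0]]
ft_force: [0.1, -0.1, 0.9]
opening: 0.0871
grip_force: 0.0
```

```bash
python3 -c "
from h import *
go([.4306,-.240,.067])"
```

```text
tcp [ 0.4311 -0.2406  0.0703] yang 0.13089332021208877 shares [ 0.0034 -0.0019  0.0163] t 31.5 op 0.08709487712088314 grip 0.0 q7 0.25194395330804137
```

>>> {"api": "apply_moves", "payload": {
  "rows": [
    [[0,0,0.016],0,1],
    [[0,0,0],0,0.5],
    [[0,0,0],0,0.4],
    [[0,0,0],0,0.3],
    [[0,0,0],0,0.25],
    [[0,0,0],0,0.2],
    [[0,0,0],0,0.2],
    [[0,0,0],0,0.2],
    [[0,0,0],0,0.2],
    [[0,0,0],0,0.2]
  ],
  "force": 15
}}

```text
clock: 32.75
tcp_pos: [0.4305, -0.2403, 0.0662]
eef_rot: [[-0.131, 0.991, 0.0], [0.991, 0.131, -0.0], [-0.0, 0.0, -1.0]]
ft_force: [0.2, 0.7, -0.8]
opening: 0.0271
grip_force: 15.0
```

```bash
python3 -c "
from h import *
go([.5629,-.0054,.0711])"
```

```text
tcp [ 0.4305 -0.2403  0.0662] yang 0.13105936324100806 shares [ 1.0779  0.8099 -0.0247] t 32.75 op 0.02710397459842301 grip 14.999819919455604 q7 0.24792188906213886
```

>>> {"api": "apply_moves", "payload": {
  "rows": [
    [[0,0,-0.1],0,0.2],
    [[0,0,-0.15],0,0.2],
    [[0,0,-0.2],0,0.2],
    [[0,0,-0.15],0,0.2],
    [[0.16,0.12,0],0,0.2],
    [[0.2,0.15,0],0,0.2],
    [[0.2,0.15,0],0,0.2],
    [[0.2,0.15,0],0,0.2],
    [[0.2,0.15,0],0,0.2],
    [[0.118,0.09,0],0,0.2],
    [[0,0,0],0,0.2],
    [[0,0,0],0,0.2]
  ]
}}

```text
clock: 34.25
tcp_pos: [0.5623, -0.0064, 0.1857]
eef_rot: [[-0.13, 0.992, -0.001], [0.992, 0.13, -0.001], [-0.001, -0.001, -1.0]]
ft_force: [-0.2, -0.8, -0.6]
opening: 0.0274
grip_force: 15.0
```

>>> {"api": "apply_moves", "payload": {
  "rows": [
    [[0,0,0.1],0,0.2],
    [[0,0,0.2],0,0.2],
    [[0,0,0.12],0,0.2],
    [[0,0,0.05],0,0.2],
    [[0,0,0],0,0.2],
    [[0,0,0],0,0.2],
    [[0,0,0],0,0.2]
  ]
}}

```text
clock: 35.12
tcp_pos: [0.5636, -0.0054, 0.0932]
eef_rot: [[-0.13, 0.991, 0.002], [0.991, 0.13, -0.0], [-0.0, 0.002, -1.0]]
ft_force: [-0.5, 1.0, -0.7]
opening: 0.0276
grip_force: 15.0
```

```bash
python3 -c "
from h import *
go([.5629,-.0054,.0702])"
```

```text
tcp [ 0.5636 -0.0054  0.0932] yang 0.13084721878991354 shares [ 0.0007 -0.0037  0.115 ] t 35.125 op 0.027641904681438952 grip 14.99992206591969 q7 -0.2726721085900129
```

>>> {"api": "apply_moves", "payload": {
  "rows": [
    [[0,0,0.06],0,0.2],
    [[0,0,0.03],0,0.2],
    [[0,0,0.015],0,0.2],
    [[0,0,0.005],0,0.2],
    [[0,0,0],0,0.2],
    [[0,0,0.005],0,0.2],
    [[0,0,0],0,0.2],
    [[0,0,0],0,0.2]
  ]
}}

```text
clock: 36.12
tcp_pos: [0.5633, -0.0053, 0.0701]
eef_rot: [[-0.131, 0.991, 0.001], [0.991, 0.131, -0.0], [-0.001, 0.001, -1.0]]
ft_force: [-1.0, 0.1, 6.5]
opening: 0.0275
grip_force: 15.0
```

In contact with 6.5 N. I release and rise.

>>> {"api": "apply_moves", "payload": {
  "rows": [
    [[0,0,0],0,0.34],
    [[0,0,0],0,0.4],
    [[0,0,0],0,0.6],
    [[0,0,0],0,1],
    [[0,0,0],0,1],
    [[0,0,-0.1],0,1],
    [[0,0,-0.2],0,1],
    [[0,0,-0.2],0,1],
    [[0,0,-0.1],0,1],
    [[0,0,0],0,1]
  ]
}}

```text
clock: 37.38
tcp_pos: [0.5642, -0.0051, 0.192]
eef_rot: [[-0.131, 0.991, 0.005], [0.991, 0.131, -0.0], [-0.001, 0.005, -1.0]]
ft_force: [-0.1, -0.2, 0.0]
opening: 0.0865
grip_force: 0.0
```

```bash
python3 -c "
from h import *
go([.430,-.3088,.1895])"
```

```text
tcp [ 0.5642 -0.0051  0.192 ] yang 0.1309840468226603 shares [-1.4179 -0.8638  0.0095] t 37.375 op 0.08654431600209922 grip 0.0 q7 -0.1885104029142101
```

>>> {"api": "apply_moves", "payload": {
  "rows": [
    [[-0.2,-0.12,0],0,1],
    [[-0.21,-0.128,0],0,1],
    [[-0.21,-0.128,0],0,1],
    [[-0.21,-0.128,0],0,1],
    [[-0.21,-0.128,0],0,1],
    [[-0.21,-0.128,0],0,1],
    [[-0.168,-0.103,0],0,1],
    [[0,0,0],0,1],
    [[0,0,0],0,1],
    [[0,0,0],0,1]
  ]
}}

```text
clock: 38.62
tcp_pos: [0.4294, -0.3076, 0.189]
eef_rot: [[-0.133, 0.991, 0.0], [0.991, 0.133, 0.001], [0.001, 0.0, -1.0]]
ft_force: [0.4, 0.2, 0.5]
opening: 0.0867
grip_force: 0.0
```

>>> {"api": "apply_moves", "payload": {
  "rows": [
    [[0,0,0.1],0,1],
    [[0,0,0.18],0,1],
    [[0,0,0.18],0,1],
    [[0,0,0.11],0,1],
    [[0,0,0],0,1],
    [[0,0,0],0,1],
    [[0,0,0],0,1]
  ]
}}

```text
clock: 39.5
tcp_pos: [0.4298, -0.3094, 0.0764]
eef_rot: [[-0.131, 0.991, 0.002], [0.991, 0.131, -0.001], [-0.002, 0.002, -1.0]]
ft_force: [0.3, 0.4, -0.3]
opening: 0.0873
grip_force: 0.0
```

```bash
python3 -c "
from h import *
go([.430,-.3088,.064])"
```

```text
tcp [ 0.4298 -0.3094  0.0764] yang 0.13140062746359782 shares [0.0027 0.0015 0.062 ] t 39.5 op 0.0872545792336435 grip 0.0 q7 0.37586889000933726
```

>>> {"api": "apply_moves", "payload": {
  "rows": [
    [[0.003,0,0.04],0,1],
    [[0,0,0.02],0,1],
    [[0,0,0],0,0.5],
    [[0,0,0],0,0.4],
    [[0,0,0],0,0.3],
    [[0,0,0],0,0.25],
    [[0,0,0],0,0.2],
    [[0,0,0],0,0.2],
    [[0,0,0],0,0.2],
    [[0,0,0],0,0.2],
    [[0,0,0],0,0.2]
  ]
}}

```text
clock: 40.88
tcp_pos: [0.4288, -0.3085, 0.0632]
eef_rot: [[-0.131, 0.991, 0.0], [0.991, 0.131, -0.0], [-0.0, 0.0, -1.0]]
ft_force: [-0.3, 0.3, -0.2]
opening: 0.0273
grip_force: 15.0
```

```bash
python3 -c "
from h import *
go([.5537,.0508,.0681])"
```

```text
tcp [ 0.4288 -0.3085  0.0632] yang 0.1311033793374556 shares [ 1.6995  0.8539 -0.0247] t 40.875 op 0.0272680073318532 grip 14.965320196934044 q7 0.36234440271648205
```

>>> {"api": "apply_moves", "payload": {
  "rows": [
    [[0,0,-0.1],0,0.2],
    [[0,0,-0.2],0,0.2],
    [[0,0,-0.2],0,0.2],
    [[0,0,-0.15],0,0.2],
    [[0.2,0.1,0],0,0.2],
    [[0.22,0.11,0],0,0.2],
    [[0.22,0.11,0],0,0.2],
    [[0.22,0.11,0],0,0.2],
    [[0.22,0.11,0],0,0.2],
    [[0.22,0.11,0],0,0.2],
    [[0.22,0.11,0],0,0.2],
    [[0.18,0.094,0],0,0.2]
  ]
}}

```text
clock: 42.38
tcp_pos: [0.5536, 0.0528, 0.1929]
eef_rot: [[-0.132, 0.991, -0.001], [0.991, 0.132, -0.0], [0.0, -0.001, -1.0]]
ft_force: [0.6, -0.3, -1.1]
opening: 0.0276
grip_force: 15.0
```

>>> {"api": "apply_moves", "payload": {
  "rows": [
    [[0,0,0],0,0.2],
    [[0,0,0],0,0.2],
    [[0,0,0.1],0,0.2],
    [[0,0,0.2],0,0.2],
    [[0,0,0.14],0,0.2],
    [[0,0,0.06],0,0.2],
    [[0,0,0],0,0.2],
    [[0,0,0],0,0.2],
    [[0,0,0],0,0.2]
  ]
}}

```text
clock: 43.5
tcp_pos: [0.5544, 0.0509, 0.0943]
eef_rot: [[-0.13, 0.991, 0.002], [0.991, 0.13, -0.0], [-0.0, 0.002, -1.0]]
ft_force: [-0.1, 0.6, -1.0]
opening: 0.0277
grip_force: 15.0
```

```bash
python3 -c "
from h import *
go([.5537,.0508,.0672])"
```

```text
tcp [0.5544 0.0509 0.0943] yang 0.13079880565734311 shares [ 0.0001 -0.004   0.1355] t 43.5 op 0.027659320263372797 grip 14.964663642458618 q7 -0.39478509632584863
```

>>> {"api": "apply_moves", "payload": {
  "rows": [
    [[0,-0.003,0.07],0,0.2],
    [[0,0,0.04],0,0.2],
    [[0,0,0.015],0,0.2],
    [[0,0,0.005],0,0.2],
    [[0,0,0],0,0.2],
    [[0,0,0.005],0,0.2],
    [[0,0,0],0,0.2],
    [[0,0,0],0,0.2]
  ]
}}

```text
clock: 44.5
tcp_pos: [0.5537, 0.051, 0.0669]
eef_rot: [[-0.131, 0.991, 0.002], [0.991, 0.131, 0.0], [-0.0, 0.002, -1.0]]
ft_force: [-0.3, 0.5, 5.9]
opening: 0.0272
grip_force: 15.0
```

>>> {"api": "apply_moves", "payload": {
  "rows": [
    [[0,0,0],0,0.34],
    [[0,0,0],0,0.4],
    [[0,0,0],0,0.6],
    [[0,0,0],0,1],
    [[0,0,0],0,1],
    [[0,0,-0.1],0,1],
    [[0,0,-0.2],0,1],
    [[0,0,-0.2],0,1],
    [[0,0,-0.2],0,1],
    [[0,0,-0.1],0,1],
    [[0,0,0],0,1],
    [[0,0,0],0,1]
  ]
}}

```text
clock: 46.0
tcp_pos: [0.5525, 0.0506, 0.2258]
eef_rot: [[-0.131, 0.991, -0.001], [0.991, 0.131, -0.0], [-0.0, -0.001, -1.0]]
ft_force: [0.8, -0.1, -0.9]
opening: 0.0871
grip_force: 0.0
```

```bash
python3 - <<'E'
from h import *
for n in ('scene','wrist'):
    p=robot.snapshot(n); save(p,n+'9')
    for t in ('tray','ink_pad','stamp_square','stamp_round','card_box','book'):
        for r in robot.tip_of(p,t): print(n,t,round(r['confidence'],2),world(p,r['location']))
cv2.imwrite('pics/s9c.png',cv2.resize(cv2.imread('pics/scene9.png')[110:310,150:450],None,fx=2.66,fy=2.66))
E
```

```text
scene tray 0.77 [0.448  0.2689 0.003 ]
scene tray 0.61 [ 0.5987  0.027  -0.004 ]
scene ink_pad 0.89 [0.4465 0.2651 0.0059]
scene ink_pad 0.64 [0.7723 0.169  0.0001]
scene ink_pad 0.57 [0.4125 0.0535 0.0012]
scene stamp_square 0.91 [0.553  0.0505 0.0072]
scene stamp_round 0.79 [ 0.5586 -0.0068  0.0059]
scene stamp_round 0.67 [ 0.5483 -0.1334 -0.0041]
scene card_box 0.59 [ 0.67    0.258  -0.0017]
scene book 0.84 [ 0.6694 -0.2638 -0.0018]
scene book 0.49 [ 0.5611 -0.0082  0.0069]
wrist ink_pad 0.72 [0.7735 0.1661 0.0008]
wrist ink_pad 0.59 [ 0.419   0.052  -0.0021]
wrist stamp_square 0.6 [0.5539 0.0459 0.006 ]
wrist stamp_round 0.95 [ 0.5615 -0.0075  0.0119]
wrist stamp_round 0.77 [ 0.5501 -0.1379  0.0026]
```

View pics/s9c.png

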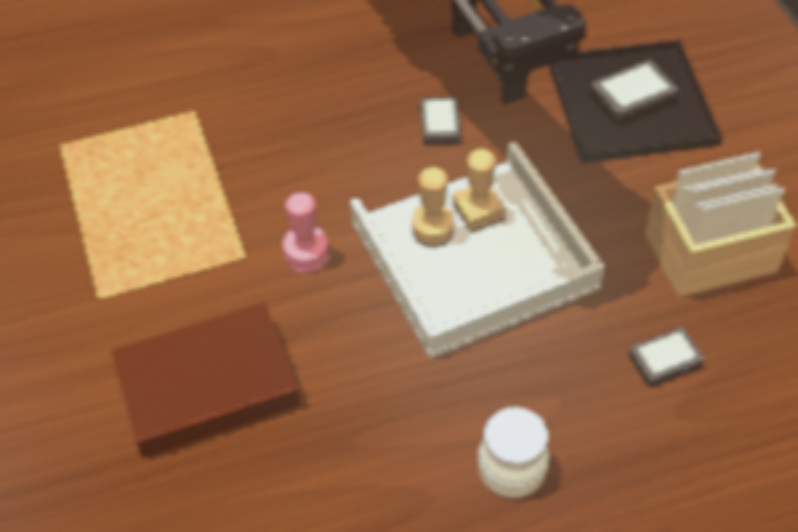

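Both stamps are back at (433,210) and (480,190) in the crop, the same pixels as at the start. The pad lies in the middle of the tray, and the box and book have not moved.

```bash
python3 -c "
from h import *
print(robot.hand_in())"
```

```text
the job is handed in; nothing more can be done
None
```

I handed the job in at about 46 s of the 134 s; no verdict came back, but the last pictures show both stamps upright on their starting spots in the rack, the ink pad flat in the middle of the tray, and the card box and book not moved.

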